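# Set up the watch stand in the leak tester and raise its probe arm until it latches

## Robot

A 6-joint arm with a two-finger parallel gripper is mounted at the origin on the work surface. World frame = base frame: x ahead of the robot, y to its left, z up, the work surface at z = 0. Lengths are in m, angles in rad, forces in N, time in s.
With the tool pointing down it reaches from about 0.275 to 1 m from the base axis. Payload 8.4 kg.
Tool frame: the origin (TCP) lies midway between the tips of the shut fingers; the grasp point (between the pads) lies manip.tcp_to_grasp behind it (manip.tcp_to_grasp is the distance from the TCP to the grasp point, in m); z points along the fingers, y is the line along which they close (so a half turn about z gives the same grasp; the last joint's range is limited). The gripper opens to 85 mm and grips with 20 to 120 N. Pads are 22 mm wide; open, the fingers measure 114 mm over their backs; the gripper's body (76 mm by 85 mm) begins 54 mm behind the grasp point. The pads swing forward as they close: fully open they stand 13 mm farther back than shut.
Start: joints at [-1.113, 0.353, 1.633, -0, 1.155, -0.002], TCP at [0.277, -0.56, 0.231] pointing down, gripper open.
Joint ranges: [-2.63, 2.63], [-0.92, 2.1], [0.06, 2.66], [-1.3, 4.44], [0, 2.69], [-3.02, 3.02]. Speed limits (rad/s): [2.22, 2.22, 2.79, 3.14, 3.14, 3.14].

## Interface

Orientations are given as a 3x3 rotation matrix whose columns are the frame's x, y, z axes.
In Python, from rig import status, optics, ticket, manip gives the robot as it stands.
- The arm moves only by the tool apply_moves, never from a script. Its argument "steps" is text: rows parted by semicolons, each of 7 numbers parted by spaces: the shift along the tool's x, y, z in units of 0.05 m (1.0 is 0.05 m), then the turn, a rotation vector about the tool's x, y, z in units of 6 degrees (1.0 is 6 degrees), then the closure, from -1 (fully open) to 1 (shut). A call has 1 to 10 rows; each row shifts and turns the commanded pose from where the row before left it, along the tool's axes as they then stand; what a row does not reach is not made up. A row lasts 1/10 s, in which the tool goes at most 50 mm and 8.59 degrees, less where a joint would pass 70% of its speed; a pose out of reach is approached as far as the arm can. A call with a number of a shift or a turn outside -1 to 1 is refused whole. A call with a gripper value outside its range is refused whole. The fingers move at their own pace and stop on an object; "squeeze" is the grip in N (left out, the last holds). Time passes only in rows, so rows that do not move let the fingers close. It gives the time, the measured TCP pose, the force, the opening and the grip force at its end, in the units of the state.
- status.state(): the state, without advancing time (a new reading comes with each control period).
- optics.get_image(name): name is "side" or "top" or "wrist"; returns a dict with "pixels" (384x512x3 uint8, red, green, blue), "fx", "fy", "cx", "cy" (pixels), "dist_coeffs" ([k1, k2, p1, p2, k3] as OpenCV has them; the pictures are not rectified), "camera_from_world" (4x4, takes a point from world to camera coordinates); the wrist camera has in their place "T_tool_cam" (4x4, takes a point from camera to tool coordinates, whose origin is the TCP and whose axes are the flange's). Camera axes: x right, y down, z forward; pixel columns grow to the right and rows downward; lengths in m; the calibration is good to about 2 mm. A picture is of the moment at which its call begins: read the wrist's pose just before it. There is no depth.
- ticket.finish_job(): hands the job in; it is judged then, once.
The state is a dict: "time_s": time; "q": joint angles; "joint_vel": joint speeds; "effort": joint torques, N m; "tool_pos": TCP position; "tcp_rot": TCP orientation; "force": force on the tool from outside, world axes, zero at the start; "wrist_torque": the same for the moment, N m; "opening": finger opening in m; "grip_force": force on a finger pad.
Only numpy, scipy, OpenCV 4.12 (cv2) and the standard library are available. Lean on these libraries where they do the work, as an engineer would, in place of code of your own. Each camera call takes 0.05 s, during which the arm holds its last target. There are 200 camera calls.

## Task

Put the watch stand into the round chamber base of the leak tester: carry it by its square sleeve with its black probe arm still down, set it gently and flat on the chamber floor, and let go. Then take it by the arm and draw the arm up until the lock button clicks out of its window in the sleeve, so that the next watch can be loaded. Leave the bell, the watch on its cushion, the blower and the parts tray where they are.

Things in the scene. Friction and masses are not known exactly. Their poses are not given: they have to be found in the camera images.
- stand_foot (a point): Centre of the underside of the loose watch stand (about 0.75 kg): a steel foot disc 116 mm across, 8 mm thick, with an upright square aluminium sleeve (24 x 24 mm, top at 90 mm; clamp block 34 x 40 mm round its lowest 22 mm) 25 mm behind the disc centre (-x). A 14 mm steel post telescopes up out of the sleeve and carries a black arm reaching along +x over the disc and its low rubber watch rest. z up
- stand_sleeve (a point): Point on the sleeve's axis, 76 mm above the stand's underside, 14 mm below the sleeve's top: where the stand is carried, gripped across y (24 mm wide) with the arm lying between the fingers. Axes as stand_foot: x along the arm to its free end, y across the arm, z up. The arm's top is 42 mm above this point when the arm is fully down. The lock button's window, 11 mm, is in the sleeve's rear face (-x) here
- probe_arm (a point): Point half-way up inside the black arm, 28 mm in front (+x) of the post's axis: gripped here across y, the arm is drawn straight up. The arm is 76 mm long (x; from 42 mm behind this point to 34 mm ahead), 20 mm wide (y), 22 mm high; a small probe hangs under it 22 mm ahead. Axes as stand_foot. Fully down it is 107 mm above the stand's underside, the arm's underside 6 mm above the sleeve's top
- post (a joint): How far the post and arm are drawn up, in m: 0 fully down, 0.046 at the hard stop. It slides with about 2 N of friction besides the arm's 0.09 kg and stays where it is left. Pulling on past the stop lifts the stand; a stand lifted by its arm slides out on its post. The button meets its window at about 0.042 to 0.046
- latch (a joint): How far the spring-loaded lock button on the post has come out, in m: 0 to 0.001 while held inside the sleeve, about 0.007 once it has clicked out through the window, its 8 mm round steel dome then 2 to 3 mm proud of the sleeve's rear face; the arm is then locked up
- chamber_floor (a point): Centre of the floor of the fixed round chamber base, a dark anodised ring with a steel floor plate: floor 12 mm above the bench, ring 184 mm outer and 148 mm inner diameter, rim 36 mm above the bench. This point is on the floor's surface, z up
- bell_center (a point): The aluminium bell standing on the bench, 180 mm across its flange, 143 mm high; this point is on its axis 60 mm above the bench; to be left alone
- watch_center (a point): Centre of the watch on its grey cushion, about 59 x 46 x 56 mm high; to be left alone
- blower_center (a point): Point 40 mm above the bench on the axis of the red rubber dust blower, 56 mm in diameter, 118 mm high, standing; to be left alone
- tray_center (a point): Centre of the clear divided parts tray, 90 x 170 x 30 mm; to be left alone
There are look-alikes about, which are no part of the job. What is meant by the part that bears stand_foot is not blue, red or yellow, and is the smaller of those in its own colour.

How it is judged:
By the outcome, as a careful person would: the job done as asked, in the order asked, and still so for the second after the job is handed in, with the robot touching nothing.
It also fails if it takes over 56 s, if anything falls off the work surface, if the arm or the gripper's body presses on something with over 40 N, if the wrist force passes 120 N, or if a joint passes its speed limit or range.

## Working session

There is one attempt and no reset: what is moved stays moved. The work goes in short steps, Python scripts to look and compute and a tool call to move; the robot and the scene stay as the last step left them, time stands still between calls to the robot, and variables do not carry over. Pictures are saved under pics/ and viewed, at most 10 in all, crops included, and the job is handed in when it is done.

Besides the shell and the picture viewer there is one more tool, called after "Request:" by a JSON object that holds its "method" and its "body". apply_moves: Moves the arm, as the interface text tells. Its arguments: {"type":"object","properties":{"steps":{"type":"string"},"squeeze":{"type":"number"}},"required":["steps"]}

```bash
mkdir -p pics; ls; cat > h.py <<'E'
import numpy as np, cv2
from rig import status, optics, ticket, manip
def snap(name,fn):
    s=status.state(); im=optics.get_image(name)
    cv2.imwrite('pics/'+fn+'.png',im['pixels'][:,:,::-1])
    K=np.array([[im['fx'],0,im['cx']],[0,im['fy'],im['cy']],[0,0,1.]]);d=np.array(im['dist_coeffs'],float)
    if name=='wrist':
        T=np.eye(4);T[:3,:3]=s['tcp_rot'];T[:3,3]=s['tool_pos'];W=T@np.array(im['T_tool_cam'])
    else: W=np.linalg.inv(np.array(im['camera_from_world']))
    np.savez('pics/'+fn+'.npz',K=K,d=d,W=W,px=im['pixels'])
    return K,d,W,im['pixels']
def load(fn):
    z=np.load('pics/'+fn+'.npz');return z['K'],z['d'],z['W'],z['px']
def ray(c,u,v):
    K,d,W,_=c
    p=cv2.undistortPoints(np.array([[[u,v]]],float),K,d)[0,0]
    r=W[:3,:3]@np.array([p[0],p[1],1]);return W[:3,3],r
def plane(c,u,v,z):
    o,r=ray(c,u,v);return o+r*(z-o[2])/r[2]
def proj(c,P):
    K,d,W,_=c;M=np.linalg.inv(W)
    return cv2.projectPoints(np.array(P,float).reshape(-1,1,3),cv2.Rodrigues(M[:3,:3])[0],M[:3,3],K,d)[0][:,0]
E
python3 - <<'E'
from h import *
for n in('top','side'):
    c=snap(n,n+'0')
    print(n,c[2].round(3).tolist())
a=np.hstack([load('top0')[3]]);print(status.state()['tcp_rot'],manip.tcp_to_grasp)
E
```

```text
pics
top [[-0.017, -0.989, 0.147, 0.281], [-1.0, 0.016, -0.008, 0.014], [0.006, -0.147, -0.989, 1.636], [0.0, 0.0, 0.0, 1.0]]
side [[-0.941, -0.194, 0.277, 0.178], [-0.338, 0.55, -0.764, 0.954], [-0.004, -0.812, -0.583, 0.813], [0.0, 0.0, 0.0, 1.0]]
[[ 8.96119913e-01  4.43811609e-01 -5.97139549e-04]
 [ 4.43812010e-01 -8.96119160e-01  1.16211591e-03]
 [-1.93476591e-05 -1.30641291e-03 -9.99999146e-01]] 0.0187
```

View pics/top0.png

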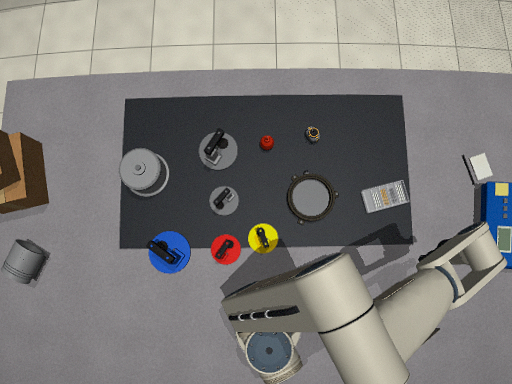

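View pics/side0.png

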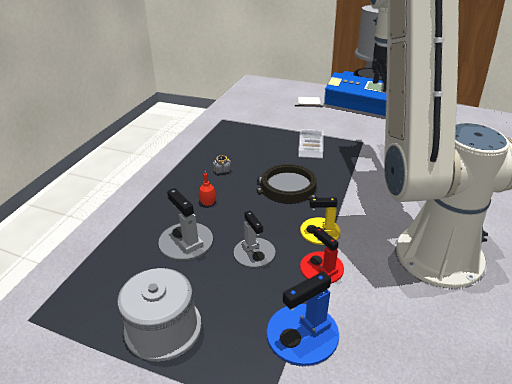

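Candidates (top view): large steel (218,150), small steel (224,200), blue (169,252), red (226,249), yellow (263,238). The small steel one at (224,200) matches the description, and the chamber is at (311,197). Next I'll measure both and look at a close crop.

```bash
cat > m.py <<'E'
from h import *
c=load('top0');px=c[3];g=cv2.cvtColor(px,cv2.COLOR_RGB2GRAY)
def blob(x0,y0,x1,y1,t,inv=False):
    m=np.zeros_like(g);s=g[y0:y1,x0:x1];m[y0:y1,x0:x1]=((s<t) if inv else (s>t))*255
    k=max(cv2.findContours(m,0,2)[0],key=cv2.contourArea);h=cv2.convexHull(k)
    return cv2.fitEllipse(h)
d=blob(200,180,246,222,85);print('disc',d,plane(c,*d[0],.008))
f=blob(292,178,332,216,90);print('floor',f,plane(c,*f[0],.012))
o=blob(200,128,246,172,85);print('big',o,plane(c,*o[0],.01))
for e,z in((d,.008),(f,.012)):
    (x,y),(a,b),t=e
    print('diam',[np.linalg.norm(plane(c,x-q,y,z)-plane(c,x+q,y,z)).round(4) for q in(a/2,b/2)])
a=cv2.resize(px[175:225,195:255],None,fx=8,fy=8,interpolation=2)
s=load('side0')[3][195:275,220:290];s=cv2.resize(s,(350,400),interpolation=2)
cv2.imwrite('pics/crop1.png',np.hstack([cv2.resize(a,(430,400)),s])[:,:,::-1])
E
python3 m.py
```

```text
disc ((223.70272827148438, 200.21841430664062), (28.899829864501953, 29.565998077392578), 71.10043334960938) [0.49465624 0.16142717 0.008     ]
floor ((310.2495422363281, 197.2971954345703), (35.607513427734375, 37.0123405456543), 126.16587829589844) [ 0.50002051 -0.17680904  0.012     ]
big ((217.88681030273438, 150.1751708984375), (37.511253356933594, 38.54296875), 55.920509338378906) [0.69552463 0.18411422 0.01      ]
diam [np.float64(0.1132), np.float64(0.1158)]
diam [np.float64(0.1398), np.float64(0.1453)]
```

View pics/crop1.png

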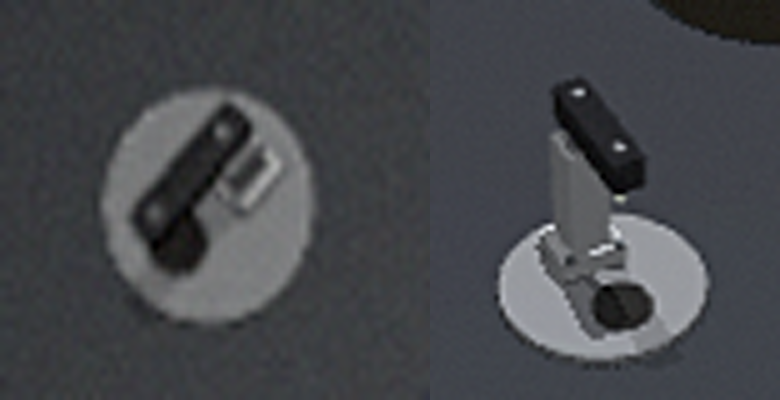

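The crop confirms the choice: a small steel stand about 116 mm across, with the arm running from the upper right (sleeve end) to the lower left (probe end). Next I'll work out the hover move.

```bash
cat >> h.py <<'E'
def rel(P,yaw):
    """target TCP P, tool pointing down, tool-y axis at yaw deg (mod 180 nearest). prints shift (units) in present axes, then turn units"""
    s=status.state();R=np.array(s['tcp_rot']);p=np.array(s['tool_pos'])
    best=None
    for k in(0,180):
        y=np.radians(yaw+k);Y=np.array([np.cos(y),np.sin(y),0]);Z=np.array([0,0,-1.]);T=np.c_[np.cross(Y,Z),Y,Z]
        rv=cv2.Rodrigues(R.T@T)[0][:,0]
        if best is None or np.linalg.norm(rv)<np.linalg.norm(best): best=rv
    print('t',s['time_s'],'pos',p.round(4),'q6',round(s['q'][5],2),'F',np.round(s['force'],1))
    print('shift',(R.T@(np.array(P)-p)/.05).round(3),'turn',(np.degrees(best)/6).round(3))
E
python3 - <<'E'
from h import *
c=load('top0')
a=plane(c,227.4,189.75,.118);b=plane(c,215.9,202.25,.118);v=b-a;print(a,b,np.linalg.norm(v),np.degrees(np.arctan2(v[1],v[0])))
u=v/np.linalg.norm(v);f=np.array([.4947,.1614,0]);s=f-.025*u;print('sleeve',s, 'from arm',a+u*.014)
print(np.round(optics.get_image('wrist')['T_tool_cam'],3))
yaw=np.degrees(np.arctan2(v[1],v[0]))-90
rel([s[0],s[1],.29],yaw)
E
```

```text
[0.51860969 0.13780677 0.118     ] [0.4732389  0.17999428 0.118     ] 0.061953974955656625 137.08213099543008
sleeve [0.51300826 0.14437627 0.        ] from arm [0.50835706 0.14734006 0.118     ]
[[ 0.    -0.949 -0.315  0.081]
 [ 1.     0.    -0.    -0.001]
 [ 0.    -0.315  0.949 -0.142]
 [ 0.     0.     0.     1.   ]]
t 0.15 pos [ 0.2772 -0.5598  0.2307] q6 -0.0 F [-0.2  0.7  0.2]
shift [ 10.476 -10.529  -1.174] turn [-9.0000e-03  6.0000e-03  1.1544e+01]
```

Request:
{"method": "apply_moves", "body": {"steps": "0.5 -0.5 -0.12 0 0 0 -1;0.5 -0.5 -0.12 0 0 0 -1;0.5 -0.5 -0.12 0 0 0 -1;0.5 -0.5 -0.12 0 0 0 -1;0.5 -0.5 -0.12 0 0 0 -1;0.5 -0.5 -0.12 0 0 0 -1;0.5 -0.5 -0.12 0 0 0 -1;0.5 -0.5 -0.12 0 0 0 -1;0.5 -0.5 -0.12 0 0 0 -1;0.5 -0.5 -0.12 0 0 0 -1"}}

```text
time_s: 1.15
tool_pos: [0.3905, -0.2237, 0.2915]
tcp_rot: [[0.896, 0.444, 0.0], [0.444, -0.896, 0.0], [0.0, -0.0, -1.0]]
force: [1.2, -0.4, -0.3]
opening: 0.0852
grip_force: 0.0
```

Request:
{"method": "apply_moves", "body": {"steps": "0.5 -0.5 0 0 0 0 -1;0.5 -0.5 0 0 0 0 -1;0.5 -0.5 0 0 0 0 -1;0.5 -0.5 0 0 0 0 -1;0.5 -0.5 0 0 0 0 -1;0.5 -0.5 0 0 0 0 -1;0.5 -0.5 0 0 0 0 -1;0.5 -0.5 0 0 0 0 -1;0.5 -0.5 0 0 0 0 -1;0.5 -0.5 0 0 0 0 -1"}}

```text
time_s: 2.15
tool_pos: [0.5037, 0.1113, 0.2912]
tcp_rot: [[0.896, 0.444, -0.0], [0.444, -0.896, -0.0], [-0.0, 0.0, -1.0]]
force: [0.8, -0.5, 0.1]
opening: 0.0853
grip_force: 0.0
```

Request:
{"method": "apply_moves", "body": {"steps": "0 0 0 0 0 -1 -1;0 0 0 0 0 -1 -1;0 0 0 0 0 -1 -1;0 0 0 0 0 -1 -1;0 0 0 0 0 -1 -1;0 0 0 0 0 -1 -1;0 0 0 0 0 -1 -1;0 0 0 0 0 -1 -1;0 0 0 0 0 -1 -1;0 0 0 0 0 -1 -1"}}

```text
time_s: 3.15
tool_pos: [0.5034, 0.1098, 0.2911]
tcp_rot: [[0.059, 0.998, -0.0], [0.998, -0.059, -0.0], [-0.0, -0.0, -1.0]]
force: [-0.0, -0.1, -0.5]
opening: 0.0854
grip_force: 0.0
```

Request:
{"method": "apply_moves", "body": {"steps": "0 0 0 0 0 -1 -1;0 0 0 0 0 -1 -1;0 0 0 0 0 -1 -1;0 0 0 0 0 -1 -1;0 0 0 0 0 -1 -1;0 0 0 0 0 -1 -1;0 0 0 0 0 -1 -1;0 0 0 0 0 -1 -1;0 0 0 0 0 -0.4 -1;0 0 0 0 0 0 -1"}}

```text
time_s: 4.15
tool_pos: [0.5034, 0.1098, 0.2911]
tcp_rot: [[-0.729, 0.685, -0.0], [0.685, 0.729, -0.0], [0.0, -0.0, -1.0]]
force: [0.1, -0.6, 0.3]
opening: 0.0855
grip_force: 0.0
```

```bash
python3 - <<'E'
from h import *
c=snap('wrist','w1')
rel([.511,.146,.29],47)
print(status.state()['tcp_rot'])
a=plane(c,256,192,0);print(a)
E
```

```text
t 4.2 pos [0.5034 0.1098 0.2911] q6 -0.6 F [ 0.1 -0.3 -1. ]
shift [0.386 0.631 0.022] turn [-0.003 -0.002 -0.053]
[[-7.27521597e-01  6.86084684e-01 -3.64204860e-04]
 [ 6.86084744e-01  7.27521628e-01 -6.17669145e-05]
 [ 2.22589579e-04 -2.94812162e-04 -9.99999932e-01]]
[0.55354586 0.0685928  0.        ]
```

View pics/w1.png

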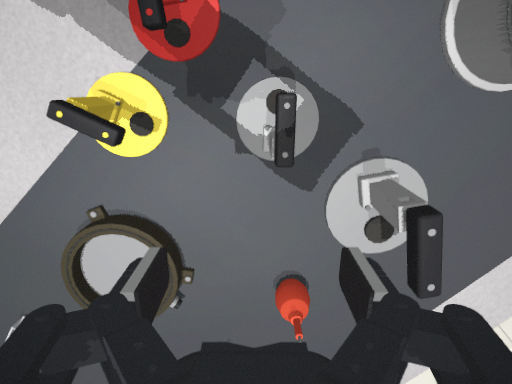

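```bash
cat > m2.py <<'E'
from h import *
import sys
def meas(fn,x0,y0,x1,y1):
    c=load(fn);px=c[3];g=cv2.cvtColor(px,cv2.COLOR_RGB2GRAY)
    s=g[y0:y1,x0:x1]
    m=(s>85).astype(np.uint8);k=max(cv2.findContours(m,0,2)[0],key=cv2.contourArea)
    h=cv2.convexHull(k)[:,0].astype(float)+[x0,y0]
    W=np.array([plane(c,*q,.008)[:2] for q in h],np.float32)
    e=cv2.fitEllipse(W);print('disc',np.round(e[0],4),np.round(e[1],4))
    # pins: bright on black arm top
    m=(s<40).astype(np.uint8);k=max(cv2.findContours(m,0,2)[0],key=cv2.contourArea);h=k[:,0].astype(float)+[x0,y0]
    W=np.array([plane(c,*q,.118)[:2] for q in h],np.float32);r=cv2.minAreaRect(W);print('arm rect',r)
    b=cv2.boxPoints(r);L=[b[1]-b[0],b[2]-b[1]];v=max(L,key=np.linalg.norm);print('arm yaw',np.degrees(np.arctan2(v[1],v[0]))%180)
    cv2.fillPoly(m,[cv2.convexHull(k)],1)
    return c,g
if __name__=='__main__':
    c,g=meas('w1',230,70,325,168)
    a,b=[plane(c,*p,.118) for p in((285.5,155),(287,105))];v=b-a;print('pins',a,b,np.linalg.norm(v),np.degrees(np.arctan2(v[1],v[0])))
E
python3 m2.py
```

```text
disc [0.487  0.1494] [0.1336 0.1488]
arm rect ((0.4981975257396698, 0.16699747741222382), (0.009388169273734093, 0.016459360718727112), 49.12150955200195)
arm yaw 139.12155
pins [0.51501466 0.14665282 0.118     ] [0.47735029 0.18185556 0.118     ] 0.051554224521257824 136.9348609239546
```

```bash
python3 -c "
from h import *
rel([.5134,.146,.19],47)"
```

```text
t 4.2 pos [0.5034 0.1098 0.2911] q6 -0.6 F [ 0.1 -0.3 -1. ]
shift [0.35  0.664 2.022] turn [-0.003 -0.002 -0.053]
```

Request:
{"method": "apply_moves", "body": {"steps": "0.12 0.22 0.6 0 0 -0.05 -1;0.12 0.22 0.6 0 0 0 -1;0.11 0.22 0.6 0 0 0 -1;0 0 0.2 0 0 0 -1;0 0 0 0 0 0 -1"}}

```text
time_s: 4.7
tool_pos: [0.5122, 0.1455, 0.19]
tcp_rot: [[-0.732, 0.682, -0.003], [0.682, 0.732, -0.001], [0.002, -0.003, -1.0]]
force: [0.1, -0.4, 0.5]
opening: 0.0855
grip_force: 0.0
```

```bash
python3 - <<'E'
from h import *
c=snap('wrist','w2')
g=cv2.cvtColor(c[3],cv2.COLOR_RGB2GRAY)
u=np.array([-.731,.682,0]);n=np.array([.682,.731,0])
p=np.array(status.state()['tool_pos']);print(p, status.state()['tcp_rot'][0])
print(proj(c,[np.r_[p[:2],.118],np.r_[(p+.062*u)[:2],.118],np.r_[(p-.014*u)[:2],.118]]))
E
```

```text
[0.51309821 0.1455707  0.19140321] [-0.7316184   0.68171373 -0.00095337]
[[253.58493714 204.2020798 ]
 [253.65930495 121.54174481]
 [253.56989084 220.98002107]]
```

View pics/w2.png

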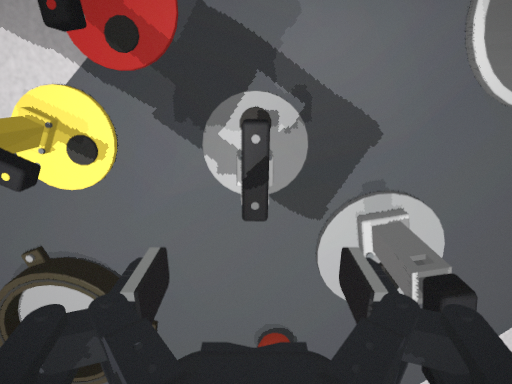

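Arm top spans columns 242–269 and rows 120–221. That is about 1.5 mm towards tool +y from the prediction, and otherwise aligned. I'll descend and grip.

Request:
{"method": "apply_moves", "body": {"steps": "0 0.03 0.5 0 0 0 -1;0 0 0.6 0 0 0 -1;0 0 0.6 0 0 0 -1;0 0 0.6 0 0 0 -1;0 0 0.3 0 0 0 -1;0 0 0.1 0 0 0 -1;0 0 0 0 0 0 -1"}}

```text
time_s: 5.45
tool_pos: [0.5151, 0.1468, 0.0571]
tcp_rot: [[-0.731, 0.682, 0.001], [0.682, 0.731, 0.0], [-0.001, 0.001, -1.0]]
force: [-0.4, 0.1, 0.8]
opening: 0.0853
grip_force: 0.0
```

Request:
{"method": "apply_moves", "body": {"steps": "0 0 0 0 0 0 0;0 0 0 0 0 0 0.2;0 0 0 0 0 0 0.4;0 0 0 0 0 0 0.6;0 0 0 0 0 0 0.8;0 0 0 0 0 0 1;0 0 0 0 0 0 1;0 0 0 0 0 0 1;0 0 0 0 0 0 1", "squeeze": 60}}

```text
time_s: 6.35
tool_pos: [0.5145, 0.147, 0.0569]
tcp_rot: [[-0.732, 0.681, 0.0], [0.681, 0.732, -0.0], [-0.0, 0.0, -1.0]]
force: [-1.3, -1.7, 6.3]
opening: 0.0234
grip_force: 60.9
```

Request:
{"method": "apply_moves", "body": {"steps": "0 0 -0.1 0 0 0 1;0 0 -0.2 0 0 0 1;0 0 -0.3 0 0 0 1;0 0 -0.3 0 0 0 1;0 0 -0.3 0 0 0 1;0 0 -0.3 0 0 0 1;0 0 -0.2 0 0 0 1;0 0 -0.1 0 0 0 1;0 0 0 0 0 0 1"}}

```text
time_s: 7.25
tool_pos: [0.5145, 0.1471, 0.1468]
tcp_rot: [[-0.732, 0.681, 0.001], [0.681, 0.732, 0.0], [-0.0, 0.001, -1.0]]
force: [1.0, -0.7, -7.8]
opening: 0.0231
grip_force: 59.5
```

```bash
python3 - <<'E'
from h import *
snap('side','s1');snap('top','t1')
# chamber: outer ring dark in top0 at rim z=.036
c=load('top0');g=cv2.cvtColor(c[3],cv2.COLOR_RGB2GRAY)
s=status.state();u=-np.array(s['tcp_rot'])[:,0]
x=np.array(s['tcp_rot'])[:,0]
f=np.array([.500,-.1768]);t=f-.025*x[:2];print('sleeve target',t,s['force'],s['wrist_torque'])
rel([t[0],t[1],s['tool_pos'][2]],47)
S=load('side0')[3][145:215,245:330];T=load('top0')[3][170:225,280:345];S1=load('s1')[3][130:290,150:310]
cv2.imwrite('pics/crop2.png',np.hstack([cv2.resize(S,(266,400),interpolation=2),cv2.resize(T,(266,400)),cv2.resize(S1,(266,400))])[:,:,::-1])
E
```

```text
sleeve target [ 0.5182974 -0.1938354] [ 4.04613747e-03 -1.94492374e-01 -9.07855138e+00] [-0.08812297 -0.12131918 -0.05895841]
t 7.35 pos [0.5138 0.1469 0.1458] q6 -0.55 F [ 0.  -0.2 -9.1]
shift [-4.709e+00 -4.927e+00  2.000e-03] turn [-0.008 -0.005  0.008]
```

View pics/crop2.png

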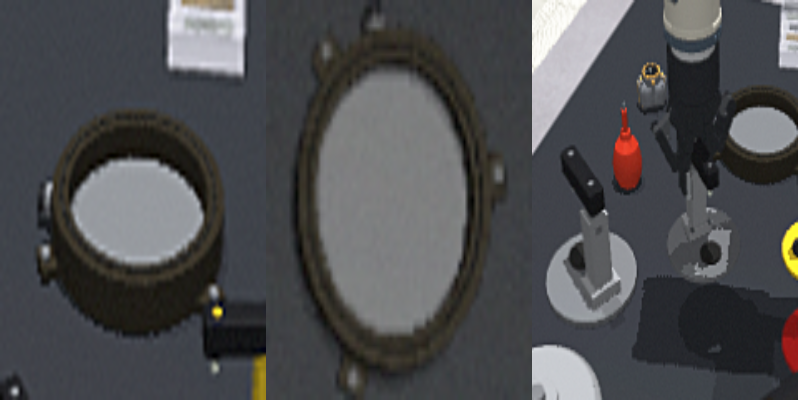

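Request:
{"method": "apply_moves", "body": {"steps": "-0.15 -0.16 0 0 0 0 1;-0.3 -0.32 0 0 0 0 1;-0.4 -0.42 0 0 0 0 1;-0.4 -0.42 0 0 0 0 1;-0.4 -0.42 0 0 0 0 1;-0.4 -0.42 0 0 0 0 1;-0.4 -0.42 0 0 0 0 1;-0.4 -0.42 0 0 0 0 1;-0.4 -0.42 0 0 0 0 1;-0.4 -0.42 0 0 0 0 1"}}

```text
time_s: 8.35
tool_pos: [0.5162, -0.1196, 0.1456]
tcp_rot: [[-0.732, 0.682, -0.001], [0.682, 0.732, 0.0], [0.001, -0.001, -1.0]]
force: [0.6, 0.1, -8.0]
opening: 0.0233
grip_force: 59.8
```

Request:
{"method": "apply_moves", "body": {"steps": "-0.4 -0.42 0 0 0 0 1;-0.3 -0.32 0 0 0 0 1;-0.2 -0.2 0 0 0 0 1;-0.1 -0.1 0 0 0 0 1;0 0 0 0 0 0 1;0 0 0 0 0 0 1;0 0 0 0 0 0 1"}}

```text
time_s: 9.05
tool_pos: [0.5181, -0.189, 0.1462]
tcp_rot: [[-0.732, 0.681, -0.0], [0.681, 0.732, 0.0], [0.001, 0.0, -1.0]]
force: [0.7, 0.6, -8.2]
opening: 0.0227
grip_force: 59.8
```

```bash
python3 - <<'E'
from h import *
rel([.5178,-.1915,.12],47)
a=snap('wrist','w3');b=snap('side','s2');t=snap('top','t2')
cv2.imwrite('pics/crop3.png',np.hstack([cv2.resize(a[3][40:340,106:406],(400,400)),cv2.resize(b[3][110:230,230:350],(400,400))])[:,:,::-1])
E
```

```text
t 9.05 pos [ 0.5181 -0.189   0.1462] q6 -1.17 F [ 0.7  0.6 -8.2]
shift [-0.03  -0.04   0.523] turn [ 0.    -0.006  0.016]
```

View pics/crop3.png

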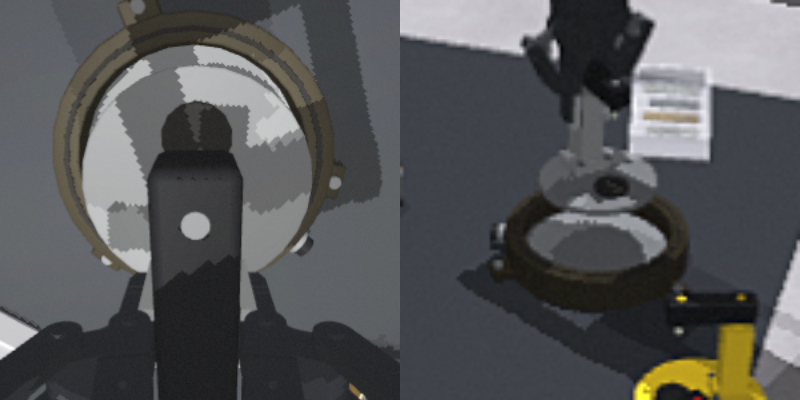

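```bash
python3 - <<'E'
from h import *
c=load('w3');t=np.linspace(0,6.28,361)
def ext(ctr,r,z):
    P=np.c_[ctr[0]+r*np.cos(t),ctr[1]+r*np.sin(t),0*t+z];p=proj(c,P);return (p[:,0].min().round(1),p[:,0].max().round(1),p[:,1].min().round(1))
print('ring pred',ext((.4995,-.1745),.092,.036),'obs 145.8 355 49')
s=status.state();R=np.array(s['tcp_rot']);p=np.array(s['tool_pos'])+.025*R[:,0]
print('disc pred',ext(p,.058,p[2]-.0573+.008),p)
for d in((.003,0),(0,.003)):print(d,ext((.4995+d[0],-.1745+d[1]),.092,.036))
E
```

```text
ring pred (np.float64(143.2), np.float64(357.5), np.float64(45.1)) obs 145.8 355 49
disc pred (np.float64(165.0), np.float64(339.5), np.float64(89.3)) [ 0.49996724 -0.17228592  0.14633283]
(0.003, 0) (np.float64(145.8), np.float64(359.6), np.float64(48.2))
(0, 0.003) (np.float64(145.4), np.float64(360.3), np.float64(42.2))
```

Request:
{"method": "apply_moves", "body": {"steps": "-0.04 -0.02 0.1 0 0 0 1;-0.04 -0.02 0.2 0 0 0 1;0 0 0.25 0 0 0 1;0 0 0.25 0 0 0 1;0 0 0.25 0 0 0 1;0 0 0.2 0 0 0 1;0 0 0.1 0 0 0 1;0 0 0.05 0 0 0 1;0 0 0.03 0 0 0 1;0 0 0 0 0 0 1"}}

```text
time_s: 10.2
tool_pos: [0.52, -0.1943, 0.075]
tcp_rot: [[-0.732, 0.681, 0.001], [0.681, 0.732, -0.0], [-0.001, 0.0, -1.0]]
force: [-0.7, 0.4, -8.3]
opening: 0.0233
grip_force: 59.9
```

Request:
{"method": "apply_moves", "body": {"steps": "0 0 0.02 0 0 0 1;0 0 0.02 0 0 0 1;0 0 0.02 0 0 0 1;0 0 0.02 0 0 0 1;0 0 0 0 0 0 1;0 0 0 0 0 0 1"}}

```text
time_s: 10.8
tool_pos: [0.5197, -0.1942, 0.0707]
tcp_rot: [[-0.732, 0.681, -0.0], [0.681, 0.732, 0.0], [0.0, -0.0, -1.0]]
force: [-0.4, 0.2, -8.2]
opening: 0.0233
grip_force: 59.9
```

Request:
{"method": "apply_moves", "body": {"steps": "0 0 0.01 0 0 0 1;0 0 0.01 0 0 0 1;0 0 0 0 0 0 1;0 0 0 0 0 0 1"}}

```text
time_s: 11.2
tool_pos: [0.5198, -0.1942, 0.0698]
tcp_rot: [[-0.732, 0.681, -0.0], [0.681, 0.732, 0.0], [0.0, -0.0, -1.0]]
force: [0.1, -0.6, -7.8]
opening: 0.0235
grip_force: 59.9
```

Request:
{"method": "apply_moves", "body": {"steps": "0 0 0.01 0 0 0 1;0 0 0.01 0 0 0 1;0 0 0 0 0 0 1;0 0 0 0 0 0 1"}}

```text
time_s: 11.6
tool_pos: [0.5199, -0.1943, 0.069]
tcp_rot: [[-0.732, 0.681, 0.0], [0.681, 0.732, -0.0], [-0.0, 0.0, -1.0]]
force: [-0.8, -0.8, -5.2]
opening: 0.0228
grip_force: 60.4
```

Request:
{"method": "apply_moves", "body": {"steps": "0 0 0.006 0 0 0 1;0 0 0 0 0 0 1;0 0 0 0 0 0 1"}}

```text
time_s: 11.9
tool_pos: [0.5199, -0.1942, 0.0689]
tcp_rot: [[-0.732, 0.681, 0.0], [0.681, 0.732, -0.0], [-0.0, 0.0, -1.0]]
force: [-2.4, 0.6, 3.9]
opening: 0.0232
grip_force: 61.3
```

Request:
{"method": "apply_moves", "body": {"steps": "0 0 0 0 0 0 0.4;0 0 0 0 0 0 0;0 0 0 0 0 0 -0.5;0 0 0 0 0 0 -1;0 0 0 0 0 0 -1;0 0 0 0 0 0 -1;0 0 0 0 0 0 -1"}}

```text
time_s: 12.6
tool_pos: [0.5198, -0.1942, 0.0685]
tcp_rot: [[-0.732, 0.681, 0.0], [0.681, 0.732, -0.0], [-0.0, 0.0, -1.0]]
force: [0.9, -0.4, -0.9]
opening: 0.0851
grip_force: 0.0
```

Request:
{"method": "apply_moves", "body": {"steps": "0 0 -0.2 0 0 0 -1;0 0 -0.3 0 0 0 -1;0 0 -0.13 0 0 0 -1;0.2 0 0 0 0 0 -1;0.26 0 0 0 0 0 -1;0.1 0 0 0 0 0 -1;0 0 0 0 0 0 -1"}}

```text
time_s: 13.3
tool_pos: [0.4979, -0.1741, 0.0995]
tcp_rot: [[-0.732, 0.681, -0.002], [0.681, 0.732, 0.001], [0.002, -0.001, -1.0]]
force: [0.4, -0.5, -0.1]
opening: 0.0856
grip_force: 0.0
```

```bash
python3 - <<'E'
from h import *
a=snap('wrist','w4');b=snap('side','s3');s=status.state();print(s['tool_pos'],s['opening'],s['force'])
cv2.imwrite('pics/crop4.png',np.hstack([cv2.resize(a[3][84:384,106:406],(400,400)),cv2.resize(b[3][110:230,230:350],(400,400),interpolation=2)])[:,:,::-1])
E
```

```text
[ 0.4992045  -0.17491437  0.09982894] 0.08565524865460006 [0.31894236 1.06095071 0.47235653]
```

View pics/crop4.png

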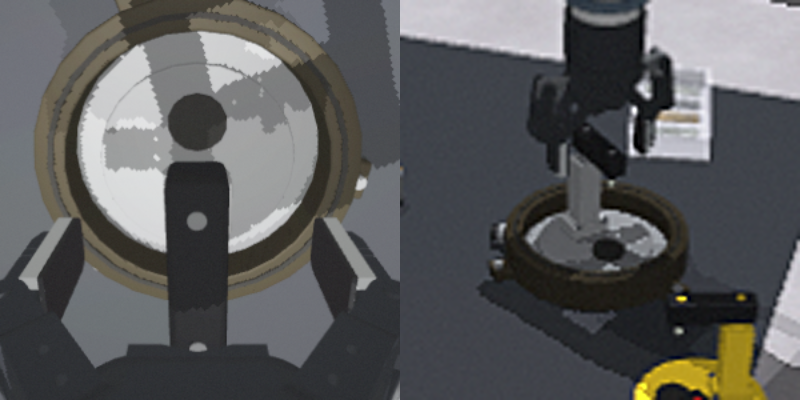

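The stand sits flat and centred on the floor, and the arm (column 197) is midway between the open pads. Now I'll grip the arm lightly.

Request:
{"method": "apply_moves", "body": {"steps": "0 0 0 0 0 0 0;0 0 0 0 0 0 0.3;0 0 0 0 0 0 0.6;0 0 0 0 0 0 0.8;0 0 0 0 0 0 1;0 0 0 0 0 0 1;0 0 0 0 0 0 1;0 0 0 0 0 0 1", "squeeze": 35}}

```text
time_s: 14.2
tool_pos: [0.4993, -0.1751, 0.0999]
tcp_rot: [[-0.732, 0.681, 0.0], [0.681, 0.732, -0.0], [-0.0, -0.0, -1.0]]
force: [0.5, -0.6, -2.1]
opening: 0.0195
grip_force: 40.4
```

Request:
{"method": "apply_moves", "body": {"steps": "0 0 -0.05 0 0 0 1;0 0 -0.1 0 0 0 1;0 0 -0.1 0 0 0 1;0 0 -0.1 0 0 0 1;0 0 -0.1 0 0 0 1;0 0 -0.1 0 0 0 1;0 0 -0.1 0 0 0 1;0 0 -0.05 0 0 0 1;0 0 0 0 0 0 1;0 0 0 0 0 0 1"}}

```text
time_s: 15.2
tool_pos: [0.4994, -0.1751, 0.1369]
tcp_rot: [[-0.732, 0.681, 0.0], [0.681, 0.732, -0.0], [-0.0, 0.0, -1.0]]
force: [-10.1, 3.3, 24.2]
opening: 0.0196
grip_force: 44.0
```

```bash
python3 - <<'E'
from h import *
b=snap('side','s4');a=snap('wrist','w5');s=status.state();print(s['tool_pos'],s['opening'],s['force'],s['wrist_torque'],s['grip_force'])
cv2.imwrite('pics/crop5.png',np.hstack([cv2.resize(a[3][84:384,106:406],(400,400)),cv2.resize(b[3][110:230,230:350],(400,400),interpolation=2)])[:,:,::-1])
E
```

```text
[ 0.4994265  -0.17513616  0.13728972] 0.019570344428115144 [-10.43069739   3.8816241   26.77204263] [0.56471531 1.72138814 0.010044  ] 44.26021993160248
```

View pics/crop5.png

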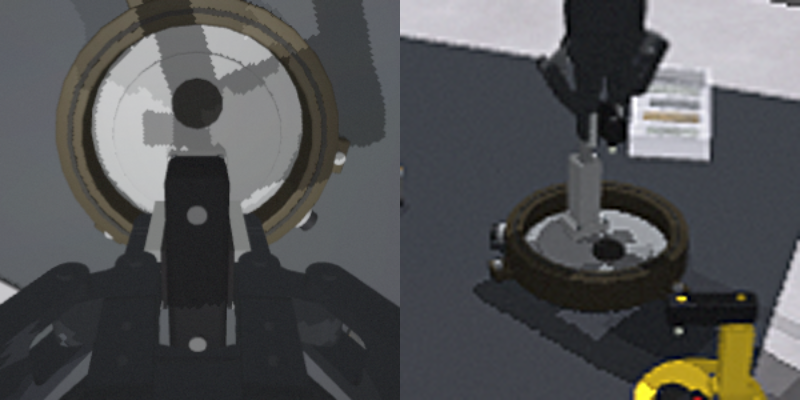

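Request:
{"method": "apply_moves", "body": {"steps": "0 0 -0.02 0 0 0 1;0 0 -0.02 0 0 0 1;0 0 0 0 0 0 1;0 0 0 0 0 0 1"}}

```text
time_s: 15.7
tool_pos: [0.4993, -0.1751, 0.1382]
tcp_rot: [[-0.732, 0.681, 0.0], [0.681, 0.732, -0.0], [-0.0, 0.0, -1.0]]
force: [-6.3, 2.0, 10.9]
opening: 0.0197
grip_force: 42.1
```

Request:
{"method": "apply_moves", "body": {"steps": "0 0 -0.02 0 0 0 1;0 0 0 0 0 0 1;0 0 0 0 0 0 1"}}

```text
time_s: 16.0
tool_pos: [0.4992, -0.1751, 0.1385]
tcp_rot: [[-0.732, 0.681, -0.0], [0.681, 0.732, 0.0], [0.0, -0.0, -1.0]]
force: [-4.7, 1.6, 6.5]
opening: 0.0192
grip_force: 41.4
```

Request:
{"method": "apply_moves", "body": {"steps": "0 0 -0.02 0 0 0 1;0 0 0 0 0 0 1;0 0 0 0 0 0 1"}}

```text
time_s: 16.3
tool_pos: [0.4992, -0.1751, 0.1389]
tcp_rot: [[-0.732, 0.681, -0.0], [0.681, 0.732, 0.0], [0.0, -0.0, -1.0]]
force: [-2.2, -0.0, 1.0]
opening: 0.0194
grip_force: 40.6
```

Request:
{"method": "apply_moves", "body": {"steps": "0 0 -0.02 0 0 0 1;0 0 0 0 0 0 1;0 0 0 0 0 0 1"}}

```text
time_s: 16.6
tool_pos: [0.4992, -0.175, 0.1398]
tcp_rot: [[-0.732, 0.681, -0.0], [0.681, 0.732, 0.0], [0.0, -0.0, -1.0]]
force: [-2.1, -0.3, -2.2]
opening: 0.0194
grip_force: 40.2
```

Request:
{"method": "apply_moves", "body": {"steps": "0 0 -0.02 0 0 0 1;0 0 0 0 0 0 1;0 0 0 0 0 0 1"}}

```text
time_s: 16.9
tool_pos: [0.4992, -0.1751, 0.141]
tcp_rot: [[-0.732, 0.681, -0.0], [0.681, 0.732, 0.0], [0.0, -0.0, -1.0]]
force: [-1.5, -0.0, -2.7]
opening: 0.0195
grip_force: 40.2
```

Request:
{"method": "apply_moves", "body": {"steps": "0 0 -0.02 0 0 0 1;0 0 0 0 0 0 1;0 0 0 0 0 0 1"}}

```text
time_s: 17.2
tool_pos: [0.4992, -0.175, 0.1417]
tcp_rot: [[-0.732, 0.681, -0.0], [0.681, 0.732, 0.0], [0.0, -0.0, -1.0]]
force: [0.2, 0.4, -8.2]
opening: 0.0195
grip_force: 39.4
```

Request:
{"method": "apply_moves", "body": {"steps": "0 0 -0.02 0 0 0 1;0 0 0 0 0 0 1;0 0 0 0 0 0 1"}}

```text
time_s: 17.5
tool_pos: [0.4993, -0.1751, 0.1429]
tcp_rot: [[-0.732, 0.681, 0.0], [0.681, 0.732, -0.0], [-0.0, -0.0, -1.0]]
force: [-0.2, -0.7, -8.3]
opening: 0.0194
grip_force: 39.4
```

The force pattern shows the arm is locked. It resisted downward below z≈0.139, moved freely for about 2.5 mm, then began lifting the stand. I'll set it back down about 3 mm into the free band and let go.

Request:
{"method": "apply_moves", "body": {"steps": "0 0 0.01 0 0 0 1;0 0 0.01 0 0 0 1;0 0 0.01 0 0 0 1;0 0 0.01 0 0 0 1;0 0 0 0 0 0 1;0 0 0 0 0 0 1;0 0 0 0 0 0 1"}}

```text
time_s: 18.2
tool_pos: [0.4994, -0.1751, 0.1413]
tcp_rot: [[-0.732, 0.681, 0.0], [0.681, 0.732, -0.0], [-0.0, 0.0, -1.0]]
force: [-2.5, 1.0, 1.2]
opening: 0.0196
grip_force: 40.7
```

Request:
{"method": "apply_moves", "body": {"steps": "0 0 0.01 0 0 0 1;0 0 0 0 0 0 1;0 0 0 0 0 0 1"}}

```text
time_s: 18.5
tool_pos: [0.4993, -0.1751, 0.1405]
tcp_rot: [[-0.732, 0.681, 0.0], [0.681, 0.732, -0.0], [-0.0, 0.0, -1.0]]
force: [-2.1, 1.5, 1.2]
opening: 0.0198
grip_force: 40.7
```

Request:
{"method": "apply_moves", "body": {"steps": "0 0 0 0 0 0 0.4;0 0 0 0 0 0 0;0 0 0 0 0 0 -0.5;0 0 0 0 0 0 -1;0 0 0 0 0 0 -1;0 0 0 0 0 0 -1;0 0 0 0 0 0 -1"}}

```text
time_s: 19.2
tool_pos: [0.4993, -0.1751, 0.1405]
tcp_rot: [[-0.732, 0.681, 0.0], [0.681, 0.732, -0.0], [-0.0, 0.0, -1.0]]
force: [0.3, 0.5, 0.6]
opening: 0.0854
grip_force: 0.0
```

Request:
{"method": "apply_moves", "body": {"steps": "0 0 -0.1 0 0 0 -1;0 0 -0.3 0 0 0 -1;0 0 -0.5 0 0 0 -1;0 0 -0.5 0 0 0 -1;0 0 -0.5 0 0 0 -1;0 0 -0.4 0 0 0 -1;-0.7 0 0 0 0 0 -1;-0.7 0 0 0 0 0 -1;-0.7 0 0 0 0 0 -1;-0.7 0 0 0 0 0 -1"}}

```text
time_s: 20.2
tool_pos: [0.6027, -0.2714, 0.256]
tcp_rot: [[-0.732, 0.681, 0.0], [0.681, 0.732, -0.0], [-0.0, 0.0, -1.0]]
force: [-0.1, -0.4, 0.4]
opening: 0.0856
grip_force: 0.0
```

Request:
{"method": "apply_moves", "body": {"steps": "0 0 0 0 0 1 -1;0 0 0 0 0 1 -1;0 0 0 0 0 1 -1;0 0 0 0 0 1 -1;0 0 0 0 0 1 -1;0 0 0 0 0 1 -1;0 0 0 0 0 1 -1;0 0 0 0 0 1 -1;0 0 0 0 0 1 -1;0 0 0 0 0 1 -1"}}

```text
time_s: 21.2
tool_pos: [0.6017, -0.2705, 0.2558]
tcp_rot: [[0.228, 0.974, 0.0], [0.974, -0.228, -0.0], [-0.0, 0.0, -1.0]]
force: [-0.7, -0.5, 0.0]
opening: 0.0854
grip_force: 0.0
```

Request:
{"method": "apply_moves", "body": {"steps": "0 0 0 0 0 1 -1;0 0 0 0 0 1 -1;0 0 0 0 0 1 -1;0 0 0 0 0 1 -1;0 0 0 0 0 1 -1;0 0 0 0 0 1 -1;0 0 0 0 0 1 -1;0 0 0 0 0 1 -1;0 0 0 0 0 1 -1;0 0 0 0 0 1 -1"}}

```text
time_s: 22.2
tool_pos: [0.6017, -0.2705, 0.2558]
tcp_rot: [[0.957, 0.289, 0.0], [0.289, -0.957, -0.0], [0.0, 0.0, -1.0]]
force: [-0.1, -0.1, -0.2]
opening: 0.0852
grip_force: 0.0
```

Request:
{"method": "apply_moves", "body": {"steps": "0 0 0 0 0 1 -1;0 0 0 0 0 1 -1;0 0 0 0 0 1 -1;0 0 0 0 0 1 -1;0 0 0 0 0 1 -1;0 0 0 0 0 1 -1;0 0 0 0 0 1 -1;0 0 0 0 0 1 -1;0 0 0 0 0 1 -1;0 0 0 0 0 1 -1"}}

```text
time_s: 23.2
tool_pos: [0.6017, -0.2705, 0.2558]
tcp_rot: [[0.729, -0.685, 0.0], [-0.685, -0.729, -0.0], [0.0, -0.0, -1.0]]
force: [-0.5, -0.2, -0.9]
opening: 0.0854
grip_force: 0.0
```

```bash
python3 - <<'E'
from h import *
b=snap('side','s5');a=snap('wrist','w6');s=status.state();print(s['tool_pos'],s['tcp_rot'][0],s['opening'],s['force'])
q=proj(a,[[.529,-.202,.088]])[0];print(q)
x,y=[int(v) for v in q];x=np.clip(x,50,461);y=np.clip(y,50,333)
cv2.imwrite('pics/crop6.png',np.hstack([cv2.resize(a[3][y-50:y+50,x-50:x+50],(400,400),interpolation=2),cv2.resize(b[3][110:230,230:350],(400,400),interpolation=2)])[:,:,::-1])
E
```

```text
[ 0.601706   -0.27050649  0.25581708] [ 7.30795487e-01 -6.82596466e-01  1.47038141e-04] 0.08542100693328901 [0.3694757  0.45869258 0.36891207]
[254.83889942 252.59272736]
```

View pics/crop6.png

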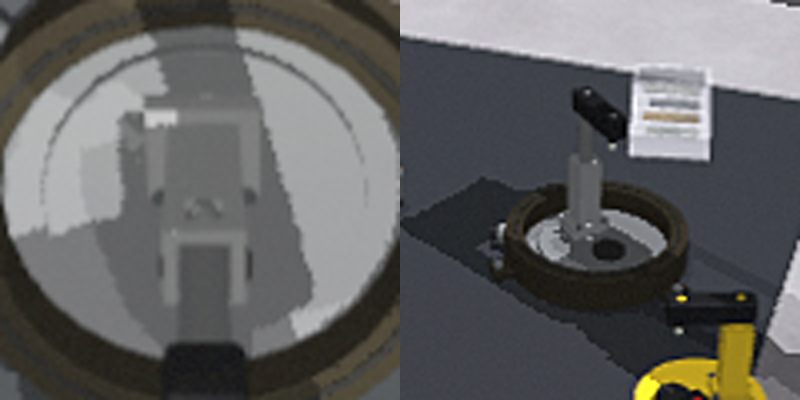

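The stand is flat and centred on the chamber floor with its arm up. The steel dome shows in the window on the sleeve's rear face at crop (203,207), which agrees with the force evidence. Handing in.

```bash
python3 -c "
from rig import ticket
print(ticket.finish_job())"
```

```text
the job is handed in; nothing more can be done
None
```

The watch stand is standing flat in the chamber base and released, its arm is drawn up with the lock button clicked out of its window, and the job is handed in (about 23 s used; no verdict was returned).

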